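# Zero the strip counter and hold its cover over the screw holes

### The arm

A 6-joint arm with a two-finger parallel gripper is mounted at the origin on the work surface. World frame = base frame: x ahead of the robot, y to its left, z up, the work surface at z = 0. Lengths are in m, angles in rad, forces in N, time in s.
With the tool pointing down it reaches from about 0.375 to 0.9 m from the base axis. Payload 3.1 kg.
Tool frame: the origin (TCP) lies between the finger pads; the fingertips stand 14 mm ahead of it and the grasp point (between the pads) lies 5 mm behind it (robot.finger_overhang is the distance from the TCP to the fingertips, in m); z points along the fingers, y is the line along which they close (so a half turn about z gives the same grasp; the last joint's range is limited). The gripper opens to 87 mm and grips with 3 to 60 N. Pads are 19 mm wide; open, the fingers measure 117 mm over their backs; the gripper's body (75 mm by 190 mm) begins 51 mm behind the grasp point.
Start: joints at [-1.409, 0.527, 1.433, -0, 1.181, -0.178], TCP at [0.208, -0.589, 0.237] pointing down, gripper open.
Joint ranges: [-3.08, 3.08], [-0.75, 2.2], [0.22, 2.44], [-1.43, 4.57], [0, 2.65], [-2.85, 2.85]. Speed limits (rad/s): [2.79, 2.79, 3.14, 3.14, 3.14, 3.14].

### API

Orientations are given as a unit quaternion [x, y, z, w].
In Python, from rig import monitor, cams, workorder, robot gives the robot as it stands.
- The arm moves only by the tool send_rows, never from a script. Its argument "moves" is one flat list of numbers, 7 for each row, row after row: the opening, from 0 (shut) to 1 (fully open), then the shift along the world's x, y, z in cm, then the turn, a rotation vector about the world's x, y, z in rad. A call has 1 to 5 rows; each row is the pose to reach, as a shift and turn from the pose commanded when the call began; what a row does not reach only later rows make up. A row lasts 1/12 s, in which the tool goes at most 41.7 mm and 7.16 degrees, less where a joint would pass 70% of its speed; a pose out of reach is approached as far as the arm can. A call with a gripper value outside its range is refused whole. The fingers move at their own pace and stop on an object; "grip_force" is the grip in N (left out, the last holds). Time passes only in rows, so rows that repeat a pose let the fingers close. It gives the time, the measured TCP pose, the force, the opening and the grip force at its end, in the units of the state.
- monitor.get_obs(): the state, without advancing time (a new reading comes with each control period).
- cams.camera(name): name is "scene" or "top" or "wrist"; returns a dict with "pixels" (384x512x3 uint8, blue, green, red), "range_z" (384x512 float32, m along the optical axis (not along the pixel's ray), 0 where there is no reading), "fovy" (degrees; the focal length in pixels is half the picture's height over the tangent of half this angle, whatever the lens; pixels are square), "cx", "cy" (the principal point, pixels), "rvec" (rotation vector, rad) and "tvec" (3), from world to camera coordinates, as OpenCV has them; the wrist camera has in their place "hand_eye" (4x4, takes a point from camera to tool coordinates, whose origin is the TCP and whose axes are the flange's). Camera axes: x right, y down, z forward; pixel columns grow to the right and rows downward; lengths in m; the calibration is good to about 2 mm. A picture is of the moment at which its call begins: read the wrist's pose just before it.
- workorder.hand_in(): hands the job in; it is judged then, once.
The state is a dict: "time": time; "q": joint angles; "joint_velocities": joint speeds; "joint_torque": joint torques, N m; "position": TCP position; "tool_rot": TCP orientation; "ft_force": force on the tool from outside, world axes, zero at the start; "moment": the same for the moment, N m; "grip_width": finger opening in m; "grip_force": force on a finger pad.
Only numpy, scipy, OpenCV 4.12 (cv2) and the standard library are available. Lean on these libraries where they do the work, as an engineer would, in place of code of your own. Each camera call takes 0.05 s, during which the arm holds its last target. There are 200 camera calls.

### The job

Turn the strip counter's orange reset knob back, anticlockwise, fully to its zero stop (white mark at the red mark). Then pick up the blue cover plate by its black grip and hold it level, hovering about 15 mm clear above the housing with its three holes lined up over the three threaded holes, so that a colleague can start the screws. Finish while still holding it there, without setting it down, and leave the other things on the bench where they are.

Things in the scene. Friction and masses are not known exactly. Their poses are not given: they have to be found in the camera images.
- counter: Strip-feed counter, grey housing fixed to the bench, left or right: 130 (x) x 240 (y) x 50 mm high, origin at the centre of its underside. Black feed roller along its +x side, below deck height, out to x = 102 mm. On the flat deck (z = 50 mm): a 50 x 60 mm window with gears, three threaded holes around it, the reset knob at the +y end.
- counter_seat (a point): On the deck, the point over which the cover's centre belongs (housing frame x = 0, y = -45 mm, z = 50 mm); same axes as the housing.
- reset_knob (a joint): Reset knob angle, rad: 0 at the zero stop, growing clockwise seen from above (limit 1.6); starts between 0.6 and 1.4, so turn it anticlockwise. Light friction (0.05 N m), no spring: it stays where left. At zero the bar lies along the housing's x and its white mark points at the red mark on the base, on the housing's -x side.
- reset_knob_grip (a point): On the knob's axis at grip height: x = 0, y = 80 mm of the housing, 37 mm above the deck. Orange bar grip 42 mm long, 14 mm thick, 32 mm high (62 to 94 mm above the bench) on a 44 mm disc 8 mm thick, on a white fixed base 68 mm across. The point turns with the knob: x runs along the bar, white mark at its -x end.
- cover: Blue cover plate, loose, flat on the bench: 100 (x) x 130 (y) x 5 mm, 0.17 to 0.35 kg. Origin: centre of its underside. Black grip rib in the middle, 14 (x) x 50 mm (y), top 41 mm above the underside: pinch it across x from above. Three 10 mm holes, two at the -y end, one at the +y end: it fits one way round, axes as the housing's. Yaw starts within 66 degrees of the housing's.
- thread0 (a point): Mouth of threaded hole 0 (7 mm, dark, brass ring) in the deck, at x = 38, y = -53 mm from counter_seat.
- hole0 (a point): Centre of the cover's screw hole 0, on its underside, at x = 38, y = -53 mm from its origin. Belongs over thread0.
- thread1 (a point): Mouth of threaded hole 1 (7 mm, dark, brass ring) in the deck, at x = -38, y = -53 mm from counter_seat.
- hole1 (a point): Centre of the cover's screw hole 1, on its underside, at x = -38, y = -53 mm from its origin. Belongs over thread1.
- thread2 (a point): Mouth of threaded hole 2 (7 mm, dark, brass ring) in the deck, at x = 0, y = 53 mm from counter_seat.
- hole2 (a point): Centre of the cover's screw hole 2, on its underside, at x = 0, y = 53 mm from its origin. Belongs over thread2.
- glue_gun: Bystander: dark navy hot-glue gun, lying on its side, 150 x 130 x 40 mm. Origin at its underside. Leave it alone.
- screwdriver: Bystander: screwdriver lying flat between the work places, about 200 mm long. Origin at its underside. Leave it alone.
- screw_tray: Bystander: yellow open tray with the cover's screws, 90 x 120 x 25 mm. Origin at its underside. Leave it alone.
- card_stack: Bystander: stack of brown card blanks, 110 x 160 x 40 mm. Origin at its underside. Leave it alone.
- pencil_mug: Bystander: white mug with pencils, 76 mm across, 150 mm high with the pencils. Origin at its underside. Leave it alone.
- glue_jar: Bystander: white jar with red cap, 70 mm across, 85 mm high. Origin at its underside. Leave it alone.
There are look-alikes about, which are no part of the job. What is meant by the cover is not yellow, and is the larger of those in its own colour.

How it is judged:
By the outcome, as a careful person would: the job done as asked, in the order asked, and still so for the second after the job is handed in, while the arm keeps its last pose, push and grip.
It also fails if it takes over 54 s, if anything falls off the work surface, if the arm or the gripper's body presses on something with over 40 N, if the wrist force passes 120 N, or if a joint passes its speed limit or range.

## Working session

There is one attempt and no reset: what is moved stays moved. The work goes in short steps, Python scripts to look and compute and a tool call to move; the robot and the scene stay as the last step left them, time stands still between calls to the robot, and variables do not carry over. Pictures are saved under pics/ and viewed, at most 10 in all, crops included, and the job is handed in when it is done.

Besides the shell and the picture viewer there is one more tool, called after ">>>" as name(argument=value, ...) on one line, values as JSON. send_rows: Moves the arm, as the interface text tells. Its arguments: {"type":"object","properties":{"moves":{"type":"array","items":{"type":"number"}},"grip_force":{"type":"number"}},"required":["moves"]}

```bash
ls; mkdir -p pics
cat > h.py <<'E'
import numpy as np, cv2
from scipy.spatial.transform import Rotation as R
from rig import monitor, cams, workorder, robot
def grab(name):
    o=monitor.get_obs(); c=cams.camera(name); im=c["pixels"]
    f=im.shape[0]/2/np.tan(np.radians(c["fovy"])/2)
    if "rvec" in c and c["rvec"] is not None and name!="wrist":
        Rw=cv2.Rodrigues(np.array(c["rvec"],float))[0].T; t=-Rw@np.array(c["tvec"],float).ravel()
    else:
        H=np.array(c["hand_eye"]); Rt=R.from_quat(o["tool_rot"]).as_matrix()
        Rw=Rt@H[:3,:3]; t=Rt@H[:3,3]+np.array(o["position"])
    return dict(im=im,d=c["range_z"],f=f,cx=c["cx"],cy=c["cy"],R=Rw,t=t)
def ray(c,uv):
    uv=np.atleast_2d(uv).astype(float)
    return np.c_[(uv[:,0]-c["cx"])/c["f"],(uv[:,1]-c["cy"])/c["f"],np.ones(len(uv))]@c["R"].T
def onplane(c,uv,z):
    r=ray(c,uv); return c["t"]+r*((z-c["t"][2])/r[:,2])[:,None]
def cloud(c):
    h,w=c["d"].shape; u,v=np.meshgrid(np.arange(w),np.arange(h))
    P=ray(c,np.c_[u.ravel(),v.ravel()])*c["d"].ravel()[:,None]+c["t"]
    P[c["d"].ravel()==0]=np.nan
    return P.reshape(h,w,3)
def proj(c,P):
    q=(np.atleast_2d(P)-c["t"])@c["R"]; return np.c_[q[:,0]/q[:,2]*c["f"]+c["cx"],q[:,1]/q[:,2]*c["f"]+c["cy"]]
E
python3 - <<'E'
from h import *
s=grab("scene");t=grab("top")
cv2.imwrite("pics/scene.png",s["im"]);cv2.imwrite("pics/top.png",t["im"])
print(t["t"],s["t"],monitor.get_obs())
E
```

```text
pics
[0.49152396 0.01413411 1.43533703] [1.53651035 0.6002883  0.85145201] {'time': 0.1, 'q': array([-1.40952891e+00,  5.28368910e-01,  1.43376875e+00, -3.92120663e-05,
        1.18139717e+00, -1.78514056e-01]), 'joint_velocities': array([-0.00060652, -0.00245791, -0.00491072, -0.0002312 , -0.00159058,
        0.00088934]), 'joint_torque': array([-5.20384074e-04, -4.40987706e+01, -1.77150697e+01,  6.33968320e-02,
        5.33765391e-02, -5.45460978e-05]), 'position': array([ 0.20820716, -0.5886315 ,  0.23567382]), 'tool_rot': array([ 9.85601520e-01,  1.69081934e-01, -9.75647337e-06, -9.71207288e-04]), 'ft_force': array([-0.9040532 , -0.89245662, -0.08364931]), 'moment': array([-0.01387031,  0.00503793, -0.02795889]), 'grip_force': 0.0, 'grip_width': 0.08721007862617033}
```

View pics/top.png

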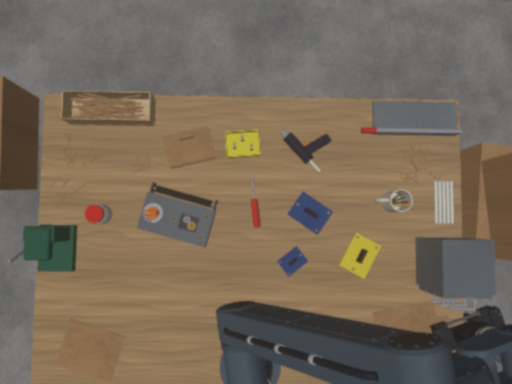

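View pics/scene.png

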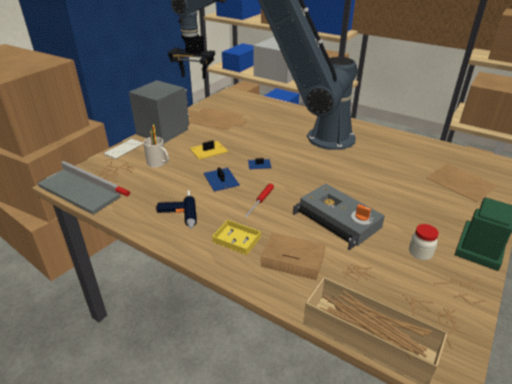

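Top view: large blue plate at (311,213), small blue plate at (293,261), yellow plate at (360,255). The cover is the large blue one: it isn't yellow and it's the bigger of the two blues. The counter is at (178,215), with its orange knob at about (152,212) and its roller on the upper (+x) side. Next I'll measure and make an enlarged crop.

Run:
```python
from h import *
t=grab("top");im=t["im"];P=cloud(t);hsv=cv2.cvtColor(im,cv2.COLOR_BGR2HSV)
# blue
m=cv2.inRange(hsv,(108,90,40),(130,255,255));m[:, :270]=0;m[:,350:]=0;m[180:285]=m[180:285];m[:175]=0;m[290:]=0
for c in cv2.findContours(cv2.morphologyEx(m,cv2.MORPH_CLOSE,np.ones((7,7))),0,1)[0]:
    if cv2.contourArea(c)>100:
        w=onplane(t,c[:,0,:],0.005)[:,:2].astype(np.float32)
        r=cv2.minAreaRect(w); print("blue",cv2.contourArea(c),r, "z",np.nanmedian(P[c[:,0,1],c[:,0,0],2]))
# rib top & holes from depth
# housing deck
Z=P[...,2];m=((Z>0.043)&(Z<0.058)).astype(np.uint8);m[:,:125]=0;m[:,225:]=0;m[:180]=0;m[255:]=0
c=max(cv2.findContours(cv2.morphologyEx(m,cv2.MORPH_OPEN,np.ones((3,3))),0,1)[0],key=cv2.contourArea)
w=onplane(t,c[:,0,:],0.05)[:,:2].astype(np.float32);print("deck",cv2.minAreaRect(w))
m=cv2.inRange(hsv,(3,150,120),(18,255,255));m[:,:125]=0;m[:,225:]=0;m[:180]=0;m[255:]=0
c=max(cv2.findContours(m,0,1)[0],key=cv2.contourArea)
print("knob",cv2.minAreaRect(onplane(t,c[:,0,:],0.094)[:,:2].astype(np.float32)),np.nanmax(Z[m>0]))
a=cv2.resize(im[170:290,120:240],None,fx=5,fy=5,interpolation=2)
b=cv2.resize(im[180:280,260:320+20],None,fx=2.4,fy=2.4*1.0,interpolation=2)
o=np.zeros((600,800,3),np.uint8);o[:,:600]=a;o[:b.shape[0],600:600+b.shape[1]]=b[:,:200];cv2.imwrite("pics/crop.png",o)
```

```text
blue 335.5 ((0.36025112867355347, -0.1464729607105255), (0.05873411148786545, 0.07958320528268814), 38.47030258178711) z 0.004107747835648046
blue 815.5 ((0.5306633710861206, -0.20810937881469727), (0.12106025964021683, 0.09190938621759415), 55.91310501098633) z 0.005810851920110771
deck ((0.5012125372886658, 0.2551172375679016), (0.2405213862657547, 0.12991823256015778), 74.98751831054688)
knob ((0.5219751596450806, 0.32975471019744873), (0.02963017113506794, 0.033019740134477615), 0.6768140196800232) 0.10058299873463228
```

View pics/crop.png

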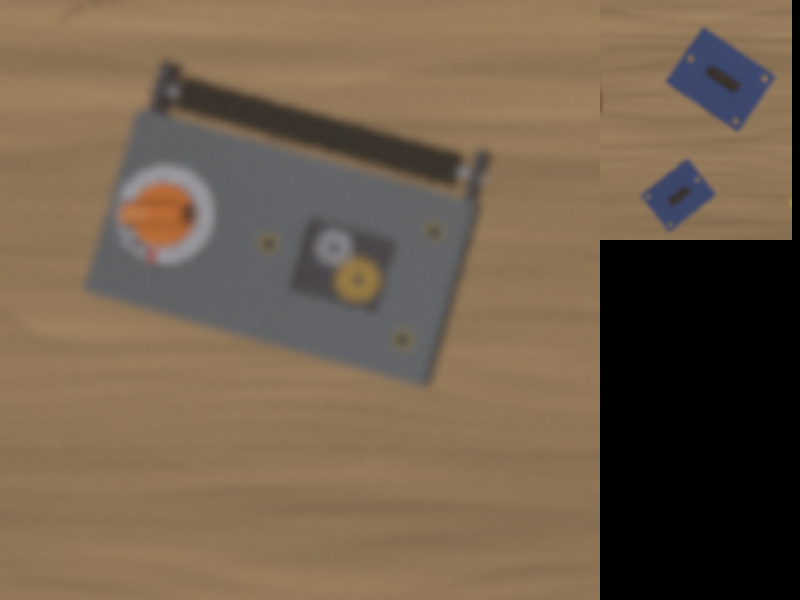

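The crop confirms it: the large blue plate has three holes and a black rib, with two holes at its lower-right (-y) end. The housing centre is (0.501, 0.255) with yaw -15°. The cover is at (0.531, -0.208) with yaw about -34°. The knob bar lies near world y, so about 1.3 rad. I'll check the grey box beside the arm before leaving.

Run:
```python
from h import *
t=grab("top");P=cloud(t)
b=P[235:300,415:497].reshape(-1,3);b=b[(b[:,2]>0.05)&(b[:,1]<-0.4)]
print(np.nanpercentile(b,[1,50,99],axis=0))
print(P[270,470],P[250,430],P[290,485],P[245,490])
```

```text
[[ 0.26960661 -0.74062651  0.05464834]
 [ 0.36004812 -0.63272838  0.19931539]
 [ 0.44817638 -0.58094641  0.20639377]]
[ 0.35629916 -0.66536087  0.20240872] [ 0.41019334 -0.58219869  0.1184706 ] [ 0.29632205 -0.71130781  0.19956753] [ 0.4325449  -0.72714044  0.20522036]
```

>>> send_rows(moves=[1,0.5,3.5,1.6,0,0,0.1,1,1,7,3.2,0,0,0.2,1,1.5,10.5,4.8,0,0,0.3,1,2,14,6.4,0,0,0.4,1,2.5,17.5,8,0,0,0.5])

```text
time: 0.62
position: [0.2333, -0.4123, 0.3168]
tool_rot: [0.912, 0.41, 0.0, -0.001]
ft_force: [0.3, -0.4, 0.5]
grip_width: 0.0871
grip_force: 0.0
```

>>> send_rows(moves=[1,2.5,3,0,0,0,0.1,1,5,6,0,0,0,0.2,1,7.5,9,0,0,0,0.3,1,10,12,0,0,0,0.4,1,12.5,15,0,0,0,0.5])

```text
time: 1.03
position: [0.359, -0.2626, 0.3168]
tool_rot: [0.783, 0.623, 0.0, 0.0]
ft_force: [0.4, -0.3, -0.8]
grip_width: 0.0872
grip_force: 0.0
```

>>> send_rows(moves=[1,2.5,3.2,0,0,0,0.05,1,5,6.4,0,0,0,0.1,1,7.5,9.6,0,0,0,0.15,1,10,12.8,0,0,0,0.2,1,12.5,16,0,0,0,0.23])

```text
time: 1.45
position: [0.4841, -0.1023, 0.3166]
tool_rot: [0.707, 0.708, -0.0, 0.0]
ft_force: [0.1, -1.4, 0.6]
grip_width: 0.0869
grip_force: 0.0
```

>>> send_rows(moves=[1,0.8,4,0,0,0,0,1,1.6,8,0,0,0,0,1,2.4,12,0,0,0,0,1,3.2,16,0,0,0,0,1,3.6,20,0,0,0,0])

```text
time: 1.87
position: [0.5198, 0.0978, 0.3165]
tool_rot: [0.707, 0.707, 0.0, 0.0]
ft_force: [1.2, 0.1, -0.9]
grip_width: 0.087
grip_force: 0.0
```

>>> send_rows(moves=[1,0,4,0,0,0,0,1,0,8,0,0,0,0,1,0,12,-1,0,0,0,1,0,16,-2,0,0,0,1,0,18,-3,0,0,0])

```text
time: 2.28
position: [0.5187, 0.2802, 0.2863]
tool_rot: [0.706, 0.708, 0.001, -0.001]
ft_force: [-0.3, 0.2, 0.0]
grip_width: 0.0869
grip_force: 0.0
```

Run:
```python
from h import *
w=grab("wrist");print(w["t"],w["R"],monitor.get_obs()["position"])
cv2.imwrite("pics/w1.png",w["im"])
```

```text
[0.51835286 0.36204264 0.43479455] [[ 9.99996452e-01  2.17116527e-03  1.54308663e-03]
 [ 2.53138497e-03 -9.54913631e-01 -2.96872952e-01]
 [ 8.28954210e-04  2.96875805e-01 -9.54915739e-01]] [0.51749522 0.28172146 0.28381714]
```

View pics/w1.png

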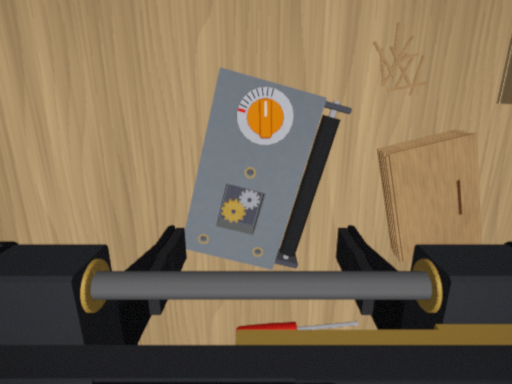

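The wrist view shows the knob at (265,118) with its white mark up at (265,105). The red mark is at (241,110). The threaded holes are at (250,172), (204,239) and (258,252). Now to measure all of these.

Run:
```python
from h import *
w=grab("wrist");im=w["im"];hsv=cv2.cvtColor(im,cv2.COLOR_BGR2HSV)
# threads: dark blob near approx positions -> centroid of brass+dark pixels differing from deck
pts=[]
g=im.astype(float)
for u,v in [(258,252),(204,239),(250,172)]:
    q=g[v-11:v+12,u-11:u+12]; bg=np.median(q.reshape(-1,3),axis=0); d=np.abs(q-bg).sum(2)
    m=(d>45).astype(np.uint8); n,l,st,ce=cv2.connectedComponentsWithStats(m)
    k=1+np.argmax(st[1:,4]); pts.append((u-11+ce[k][0],v-11+ce[k][1])); print(st[k])
T=onplane(w,pts,0.05);print(np.round(T,4))
L=np.array([[38,-53],[-38,-53],[0,53]])/1000.
# rigid fit
a=L-L.mean(0);b=T[:,:2]-T[:,:2].mean(0);th=np.arctan2((a[:,0]*b[:,1]-a[:,1]*b[:,0]).sum(),(a*b).sum())
Rm=np.array([[np.cos(th),-np.sin(th)],[np.sin(th),np.cos(th)]])
seat=T[:,:2].mean(0)-Rm@L.mean(0);print("yaw",np.degrees(th),"seat",seat,"res mm",1000*(L@Rm.T+seat-T[:,:2]))
print("knob pred",seat+Rm@[0,.125])
# knob
m=cv2.inRange(hsv,(3,150,120),(20,255,255))
m[:80]=0;m[150:]=0;n,l,st,ce=cv2.connectedComponentsWithStats(m);k=1+np.argmax(st[1:,4]);print(st[k],ce[k],onplane(w,ce[k],0.065))
P=cloud(w)
Z=P[...,2];bar=((l==k)|(hsv[...,1]<80))&(Z>0.086)&(Z<0.1);bar[:90]=0;bar[150:]=0
v,u=np.nonzero(bar);bar[:,:235]=0;bar[:,300:]=0
v,u=np.nonzero(bar);B=onplane(w,np.c_[u,v],0.094)[:,:2].astype(np.float32);print("bar",len(B),cv2.minAreaRect(B),B.mean(0))
cv2.imwrite("pics/k.png",cv2.resize(im[80:156,220:310],None,fx=6,fy=6,interpolation=2))
```

```text
[ 7  8 10 10 71]
[ 6  8 11 10 72]
[ 7  8 12 11 89]
[[0.5143 0.1539 0.05  ]
 [0.4409 0.1734 0.05  ]
 [0.5049 0.2663 0.05  ]]
yaw -14.899294765387692 seat [0.4912586  0.21492888] res mm [[ 0.04846227  0.05426504]
 [-0.02313142  0.05952225]
 [-0.02533085 -0.11378729]]
knob pred [0.52339871 0.33572629]
[ 249  100   36   40 1019] [266.69479882 119.27870461] [[0.52340946 0.33495039 0.065     ]]
bar 470 ((0.5233769416809082, 0.3366088271141052), (0.012947341427206993, 0.04055384546518326), 0.24821120500564575) [0.52323127 0.3360721 ]
```

View pics/k.png

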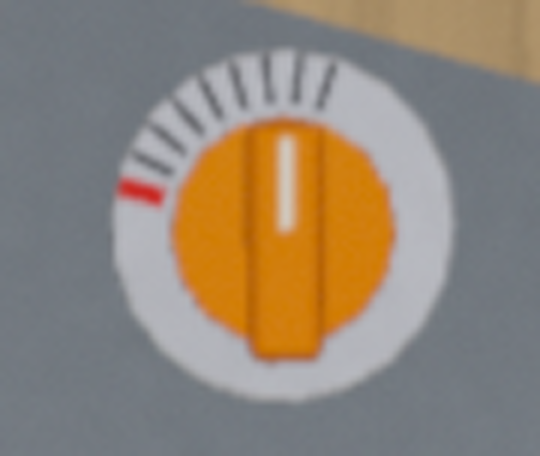

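>>> send_rows(moves=[1,0.4,5.4,-4,0,0,0,1,0.4,5.4,-8,0,0,0,1,0.4,5.4,-12,0,0,0,1,0.4,5.4,-14,0,0,0,1,0.4,5.4,-14,0,0,0])

```text
time: 2.8
position: [0.5185, 0.3271, 0.1394]
tool_rot: [0.707, 0.707, -0.007, -0.003]
ft_force: [-1.3, -0.9, -0.3]
grip_width: 0.0871
grip_force: 0.0
```

>>> send_rows(moves=[1,0,0,0,0,0,0,1,0,0,0,0,0,0,1,0,0,0,0,0,0])

```text
time: 3.05
position: [0.5256, 0.3299, 0.1497]
tool_rot: [0.708, 0.706, 0.003, 0.001]
ft_force: [-0.5, 0.2, 0.1]
grip_width: 0.0871
grip_force: 0.0
```

Run:
```python
from h import *
w=grab("wrist");o=monitor.get_obs();print(o["position"],o["tool_rot"])
im=w["im"];hsv=cv2.cvtColor(im,cv2.COLOR_BGR2HSV);P=cloud(w)
print(proj(w,[.5234,.336,.094]))
m=cv2.inRange(hsv,(3,150,120),(20,255,255));n,l,st,ce=cv2.connectedComponentsWithStats(m)
for k in range(1,n):
    if st[k,4]>200: print(st[k],ce[k],onplane(w,ce[k],0.075))
cv2.imwrite("pics/k2.png",im)
```

```text
[0.52544309 0.3299677  0.14974643] [0.70773097 0.70647579 0.00272208 0.00119371]
[[257.13024311 206.74172541]]
[ 231  167   54   66 2329] [257.56376127 195.9531988 ] [[0.52363037 0.3376221  0.075     ]]
[ 237  325  275   19 2411] [391.8647864  335.66860224] [[0.6412802  0.20762256 0.075     ]]
```

View pics/k2.png

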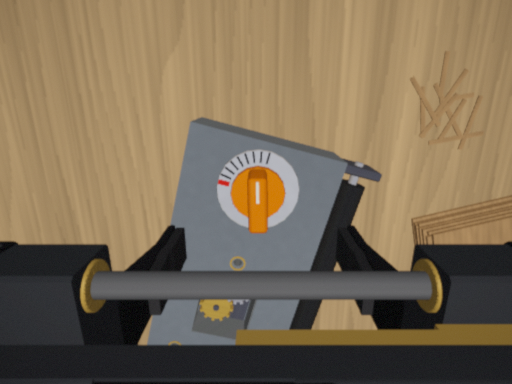

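The camera reads the knob at (0.5236, 0.337), which agrees with the earlier measurement. I'll descend to grip height and close on the bar.

>>> send_rows(moves=[1,-0.2,0.6,-2,0,0,0,1,-0.2,0.6,-4,0,0,0,1,-0.2,0.6,-5.5,0,0,0,1,-0.2,0.6,-6.7,0,0,0,1,-0.2,0.6,-6.7,0,0,0])

```text
time: 3.52
position: [0.5209, 0.3353, 0.0789]
tool_rot: [0.708, 0.707, -0.001, -0.0]
ft_force: [-0.4, 0.5, -0.3]
grip_width: 0.0866
grip_force: 0.0
```

>>> send_rows(moves=[0,0,0,0,0,0,0,0,0,0,0,0,0,0,0,0,0,0,0,0,0,0,0,0,0,0,0,0,0,0,0,0,0,0,0], grip_force=12)

```text
time: 3.93
position: [0.5218, 0.336, 0.0804]
tool_rot: [0.707, 0.707, 0.001, 0.0]
ft_force: [-0.5, 0.1, -0.2]
grip_width: 0.0614
grip_force: 0.0
```

>>> send_rows(moves=[0,0,0,0,0,0,0,0,0,0,0,0,0,0,0,0,0,0,0,0,0,0,0,0,0,0,0,0,0,0,0,0,0,0,0])

```text
time: 4.35
position: [0.5213, 0.3357, 0.0795]
tool_rot: [0.707, 0.707, -0.0, -0.0]
ft_force: [-0.2, -0.0, -0.7]
grip_width: 0.0284
grip_force: 0.0
```

>>> send_rows(moves=[0,0.2,0.1,0.2,0,0,0,0,0.2,0.1,0.2,0,0,0,0,0.2,0.1,0.2,0,0,0,0,0.2,0.1,0.2,0,0,0,0,0.2,0.1,0.2,0,0,0])

```text
time: 4.77
position: [0.5236, 0.337, 0.0819]
tool_rot: [0.707, 0.707, 0.0, 0.0]
ft_force: [0.0, 1.2, 3.1]
grip_width: 0.0142
grip_force: 12.0
```

>>> send_rows(moves=[0,0,0,0,0,0,0.09,0,0,0,0,0,0,0.18,0,0,0,0,0,0,0.27,0,0,0,0,0,0,0.36,0,0,0,0,0,0,0.45])

```text
time: 5.18
position: [0.5231, 0.3369, 0.0819]
tool_rot: [0.53, 0.848, 0.0, -0.0]
ft_force: [-2.3, 0.4, 3.0]
grip_width: 0.0138
grip_force: 12.0
```

>>> send_rows(moves=[0,0,0,0,0,0,0.09,0,0,0,0,0,0,0.18,0,0,0,0,0,0,0.27,0,0,0,0,0,0,0.36,0,0,0,0,0,0,0.45])

```text
time: 5.6
position: [0.5228, 0.3367, 0.0819]
tool_rot: [0.328, 0.945, -0.0, -0.0]
ft_force: [-1.8, -0.3, 3.3]
grip_width: 0.014
grip_force: 12.0
```

>>> send_rows(moves=[0,0,0,0,0,0,0.09,0,0,0,0,0,0,0.18,0,0,0,0,0,0,0.27,0,0,0,0,0,0,0.34,0,0,0,0,0,0,0.4])

```text
time: 6.02
position: [0.5226, 0.3363, 0.0819]
tool_rot: [0.134, 0.991, -0.001, -0.001]
ft_force: [-1.8, -0.7, 3.8]
grip_width: 0.0138
grip_force: 12.0
```

Run:
```python
from h import *
o=monitor.get_obs();m=R.from_quat(o["tool_rot"]).as_matrix();print(o["position"],np.degrees(np.arctan2(m[1,1],m[0,1])),m[:,2],o["moment"],o["ft_force"],o["q"])
```

```text
[0.52256801 0.33631354 0.08186648] 74.61475366172124 [-1.60068552e-03 -9.36776463e-04 -9.99998280e-01] [-0.06206348  0.18127452 -0.01804328] [-1.76558107 -0.71925766  3.77750107] [ 3.92386654e-01  7.23139892e-01  1.55703627e+00 -3.33552189e-04
  8.63253768e-01 -9.09668577e-01]
```

>>> send_rows(moves=[0,0,0,0,0,0,0.03,0,0,0,0,0,0,0.05,0,0,0,0,0,0,0.05,0,0,0,0,0,0,0.05])

```text
time: 6.35
position: [0.5226, 0.3363, 0.0818]
tool_rot: [0.111, 0.994, -0.0, -0.001]
ft_force: [-2.8, -0.9, 5.6]
grip_width: 0.0143
grip_force: 12.0
```

Run:
```python
from h import *
o=monitor.get_obs();m=R.from_quat(o["tool_rot"]).as_matrix();print(o["position"],np.degrees(np.arctan2(m[1,1],m[0,1])),o["moment"],o["ft_force"])
```

```text
[0.52263098 0.33630427 0.08179308] 77.22126869357132 [-0.1843696   0.33551262 -0.30282751] [-2.75599841 -0.92550303  5.61202344]
```

>>> send_rows(moves=[0.6,0,0,0,0,0,0,0.6,0,0,0,0,0,0,0.6,0,0,0,0,0,0,0.6,0,0,0,0,0,0,0.6,0,0,0,0,0,0])

```text
time: 6.77
position: [0.5235, 0.3368, 0.0813]
tool_rot: [0.111, 0.994, 0.0, 0.0]
ft_force: [0.0, 0.1, 0.3]
grip_width: 0.0395
grip_force: 0.0
```

>>> send_rows(moves=[0.6,0,0,2.5,0,0,0,0.6,0,0,6,0,0,0,0.6,0,0,10,0,0,0,0.6,0,0,14,0,0,0,0.6,0,0,17,0,0,0])

```text
time: 7.18
position: [0.5242, 0.3372, 0.2549]
tool_rot: [0.111, 0.994, 0.001, 0.002]
ft_force: [0.6, 0.4, 0.5]
grip_width: 0.0517
grip_force: 0.0
```

>>> send_rows(moves=[1,0,-4,0,0,0,-0.11,1,0,-8,0,0,0,-0.22,1,0,-8,0,0,0,-0.33,1,0,-8,0,0,0,-0.44,1,0,-8,0,0,0,-0.55])

```text
time: 7.6
position: [0.5235, 0.2558, 0.2518]
tool_rot: [0.38, 0.925, 0.0, 0.0]
ft_force: [-0.8, -0.1, 0.5]
grip_width: 0.0772
grip_force: 0.0
```

>>> send_rows(moves=[1,0,-1,0,0,0,-0.11,1,0,-2,0,0,0,-0.22,1,0,-2,0,0,0,-0.33,1,0,-2,0,0,0,-0.44,1,0,-2,0,0,0,-0.55])

```text
time: 8.02
position: [0.5234, 0.2365, 0.2515]
tool_rot: [0.616, 0.788, 0.0, 0.0]
ft_force: [0.4, 0.4, -0.1]
grip_width: 0.0869
grip_force: 0.0
```

Run:
```python
from h import *
for n in("wrist",):
    w=grab(n);u,v=proj(w,[.5234,.336,.07])[0];print(u,v)
    u=int(np.clip(u,60,450));v=int(np.clip(v,60,320))
    cv2.imwrite("pics/k3.png",cv2.resize(w["im"][v-60:v+60,u-60:u+60],None,fx=4,fy=4,interpolation=2))
```

```text
284.9595392658726 77.29003731081393
```

View pics/k3.png

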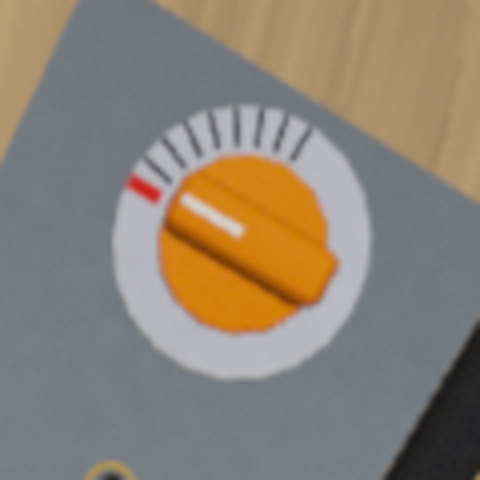

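The crop shows the white mark pointing at the red mark. I'll check the angle numerically.

Run:
```python
from h import *
w=grab("wrist");im=w["im"];hsv=cv2.cvtColor(im,cv2.COLOR_BGR2HSV);u,v=map(int,proj(w,[.5234,.336,.07])[0])
o=cv2.inRange(hsv,(3,150,60),(22,255,255));o[v+45:]=0
c=max(cv2.findContours(o,0,1)[0],key=cv2.contourArea);ins=np.zeros_like(o);cv2.drawContours(ins,[c],-1,255,-1)
ins=cv2.erode(ins,np.ones((3,3)))
m=(ins>0)&(hsv[...,1]<140);y,x=np.nonzero(m);p=onplane(w,np.c_[x,y],.094)[:,:2]
s=np.linalg.svd(p-p.mean(0))[2][0];print(len(p),p.mean(0),np.degrees(np.arctan2(s[1],s[0]))%180)
r=(cv2.inRange(hsv,(170,120,80),(180,255,255))|cv2.inRange(hsv,(0,120,80),(2,255,255)));r[v+45:]=0;r[:,u+45:]=0
y,x=np.nonzero(r);p=onplane(w,np.c_[x,y],.054)[:,:2].mean(0);print(len(x),p,np.degrees(np.arctan2(p[1]-.336,p[0]-.5234)))
d=cloud(w)[...,2];b=(ins>0)&(d>.088);y,x=np.nonzero(b);print(cv2.minAreaRect(onplane(w,np.c_[x,y],.094)[:,:2].astype(np.float32)))
```

```text
62 [0.51293356 0.33854061] 165.23948202643513
27 [0.49575999 0.34317137] 165.45498322054183
((0.5232841372489929, 0.33564379811286926), (0.013947566971182823, 0.03743059188127518), 75.12982940673828)
```

The knob is at its zero stop (165.2° against 165.1°). Next, travel to the cover.

>>> send_rows(moves=[1,0,-4,0,0,0,-0.1,1,0,-8,0,0,0,-0.2,1,0,-12,0,0,0,-0.3,1,0,-16,0,0,0,-0.4,1,0,-20,0,0,0,-0.5])

```text
time: 8.53
position: [0.5231, 0.0353, 0.2516]
tool_rot: [0.79, 0.613, 0.0, 0.0]
ft_force: [-0.3, -0.0, -0.6]
grip_width: 0.0872
grip_force: 0.0
```

>>> send_rows(moves=[1,0,-4,0,0,0,-0.1,1,0,-8,0,0,0,-0.2,1,0,-12,0,0,0,-0.3,1,0,-16,0,0,0,-0.34,1,0,-20,0,0,0,-0.34])

```text
time: 8.95
position: [0.5231, -0.1652, 0.2516]
tool_rot: [0.882, 0.471, 0.0, 0.0]
ft_force: [1.0, -0.3, -0.7]
grip_width: 0.0869
grip_force: 0.0
```

>>> send_rows(moves=[1,-1,-4,0,0,0,0,1,-2,-7,0,0,0,0,1,-2.6,-9,0,0,0,0,1,-2.6,-9.4,0,0,0,0,1,-2.6,-9.4,0,0,0,0])

```text
time: 9.37
position: [0.4971, -0.2587, 0.2514]
tool_rot: [0.883, 0.47, 0.0, 0.0]
ft_force: [0.1, 0.9, -0.4]
grip_width: 0.0871
grip_force: 0.0
```

>>> send_rows(moves=[1,0,0,0,0,0,0,1,0,0,0,0,0,0,1,0,0,0,0,0,0,1,0,0,0,0,0,0])

```text
time: 9.7
position: [0.4977, -0.2559, 0.2516]
tool_rot: [0.882, 0.472, 0.0, -0.0]
ft_force: [-0.1, 0.1, -0.0]
grip_width: 0.087
grip_force: 0.0
```

```bash
cat > cov.py <<'E'
from h import *
w=grab("wrist");im=w["im"];hsv=cv2.cvtColor(im,cv2.COLOR_BGR2HSV);o=monitor.get_obs();m=R.from_quat(o["tool_rot"]).as_matrix()
print("tcp",o["position"],"ydeg",np.degrees(np.arctan2(m[1,1],m[0,1])))
b=cv2.inRange(hsv,(105,90,40),(130,255,255));b[245:]=0
b=cv2.morphologyEx(b,cv2.MORPH_OPEN,np.ones((3,3)))
cs,h=cv2.findContours(b,cv2.RETR_CCOMP,1)
i=max(range(len(cs)),key=lambda i:cv2.contourArea(cs[i]))
print("outer",cv2.boundingRect(cs[i]),cv2.minAreaRect(onplane(w,cs[i][:,0],.005)[:,:2].astype(np.float32)))
for j in range(len(cs)):
    if h[0][j][3]==i and cv2.contourArea(cs[j])>15:
        M=cv2.moments(cs[j]);c=(M["m10"]/M["m00"],M["m01"]/M["m00"]);print(M["m00"],np.round(c,1),onplane(w,c,.005)[0])
Z=cloud(w)[...,2];x0,y0,ww,hh=cv2.boundingRect(cs[i]);k=np.zeros_like(b)
k[y0:y0+hh,x0:x0+ww]=((Z>.034)&(Z<.05)&(hsv[...,2]<70))[y0:y0+hh,x0:x0+ww]
y,x=np.nonzero(k);print("rib",len(x),cv2.minAreaRect(onplane(w,np.c_[x,y],.041)[:,:2].astype(np.float32)))
cv2.imwrite("pics/cov.png",im)
E
python3 cov.py
```

```text
tcp [ 0.49766255 -0.25609321  0.25164391] ydeg -33.74384335106041
outer (220, 55, 84, 108) ((0.5314509272575378, -0.206082284450531), (0.12785576283931732, 0.09881795197725296), 56.074249267578125)
67.5 [290.2 153.6] [ 0.53329542 -0.27081201  0.005     ]
69.0 [231.2 153.4] [ 0.47047255 -0.22859148  0.005     ]
513.0 [260.8 112.4] [ 0.53050329 -0.20712139  0.005     ]
86.5 [261.2  65.3] [ 0.56075154 -0.16242948  0.005     ]
rib 489 ((0.5311688184738159, -0.20643669366836548), (0.04797207936644554, 0.01142845582216978), 56.298606872558594)
```

View pics/cov.png

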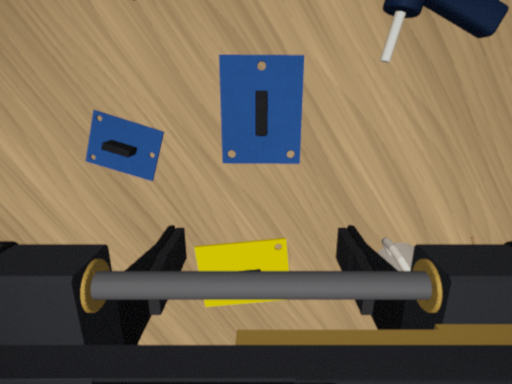

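The cover is at (220..304, 55..163) with its rib at (261,113), two holes at the bottom (-y) and one at the top. Its 128 x 99 mm measured size matches, and the tool yaw is aligned. Now descending.

>>> send_rows(moves=[1,1.7,2.5,-2,0,0,0,1,3.4,5,-5,0,0,0,1,3.4,5,-9,0,0,0,1,3.4,5,-13,0,0,0,1,3.4,5,-16,0,0,0])

```text
time: 10.17
position: [0.5309, -0.2053, 0.0892]
tool_rot: [0.882, 0.472, -0.0, -0.001]
ft_force: [-0.6, -0.3, -0.6]
grip_width: 0.0867
grip_force: 0.0
```

>>> send_rows(moves=[1,0,0,-1,0,0,0,1,0,0,-2.5,0,0,0,1,0,0,-4.5,0,0,0,1,0,0,-6,0,0,0,1,0,0,-6,0,0,0])

```text
time: 10.58
position: [0.5305, -0.2065, 0.03]
tool_rot: [0.882, 0.471, -0.001, -0.002]
ft_force: [-0.5, 0.4, -0.7]
grip_width: 0.0872
grip_force: 0.0
```

>>> send_rows(moves=[0.6,0,0,0,0,0,0,0.6,0,0,0,0,0,0,0.6,0,0,0,0,0,0])

```text
time: 10.83
position: [0.5324, -0.2078, 0.0331]
tool_rot: [0.882, 0.471, 0.001, 0.001]
ft_force: [-0.1, -0.6, 0.0]
grip_width: 0.074
grip_force: 0.0
```

>>> send_rows(moves=[0,0,0,-0.6,0,0,0,0,0,0,-0.6,0,0,0,0,0,0,-0.6,0,0,0,0,0,0,-0.6,0,0,0,0,0,0,-0.6,0,0,0], grip_force=30)

```text
time: 11.25
position: [0.5314, -0.2073, 0.0257]
tool_rot: [0.882, 0.471, 0.0, 0.0]
ft_force: [-0.0, 0.0, -0.1]
grip_width: 0.0416
grip_force: 0.0
```

>>> send_rows(moves=[0,0,0,0,0,0,0,0,0,0,0,0,0,0,0,0,0,0,0,0,0,0,0,0,0,0,0,0,0,0,0,0,0,0,0])

```text
time: 11.67
position: [0.5312, -0.2072, 0.0255]
tool_rot: [0.882, 0.471, -0.0, -0.0]
ft_force: [0.0, 0.3, -0.1]
grip_width: 0.0139
grip_force: 30.0
```

>>> send_rows(moves=[0,0,0,0,0,0,0,0,0,0,0,0,0,0,0,0,0,0,0,0,0,0,0,0,0,0,0,0])

```text
time: 12.0
position: [0.5312, -0.2072, 0.0255]
tool_rot: [0.882, 0.471, -0.0, -0.0]
ft_force: [-0.3, -0.6, 0.2]
grip_width: 0.0136
grip_force: 30.0
```

>>> send_rows(moves=[0,0,0,1,0,0,0,0,0,0,3,0,0,0,0,0,0,6,0,0,0,0,0,0,10,0,0,0,0,0,0,14,0,0,0])

```text
time: 12.42
position: [0.5303, -0.2067, 0.1665]
tool_rot: [0.882, 0.47, -0.001, -0.001]
ft_force: [1.4, -0.1, -2.4]
grip_width: 0.014
grip_force: 30.0
```

>>> send_rows(moves=[0,-0.5,2,0,0,0,0.05,0,-1.5,5,0,0,0,0.1,0,-2.5,8.5,0,0,0,0.15,0,-3.5,12,0,0,0,0.2,0,-4.5,15.5,0,0,0,0.25])

```text
time: 12.83
position: [0.4854, -0.051, 0.1661]
tool_rot: [0.816, 0.577, 0.0, 0.0]
ft_force: [0.5, 0.7, -2.1]
grip_width: 0.0139
grip_force: 30.0
```

>>> send_rows(moves=[0,-1,3.5,0,0,0,0.04,0,-2,7,0,0,0,0.08,0,-2.8,10,0,0,0,0.08,0,-3.3,12,0,0,0,0.08,0,-3.3,12.2,0,0,0,0.08])

```text
time: 13.25
position: [0.4506, 0.073, 0.1659]
tool_rot: [0.792, 0.611, -0.001, -0.001]
ft_force: [-0.3, 0.5, -2.2]
grip_width: 0.0136
grip_force: 30.0
```

>>> send_rows(moves=[0,0,0,0,0,0,0,0,0,0,0,0,0,0,0,0,0,0,0,0,0,0,0,0,0,0,0,0,0,0,0,0,0,0,0])

```text
time: 13.67
position: [0.4538, 0.0687, 0.1655]
tool_rot: [0.794, 0.608, 0.0, 0.0]
ft_force: [-0.1, -0.5, -2.8]
grip_width: 0.014
grip_force: 30.0
```

Run:
```python
from h import *
w=grab("wrist");o=monitor.get_obs();m=R.from_quat(o["tool_rot"]).as_matrix()
print(o["position"],np.degrees(np.arctan2(m[1,1],m[0,1])),m[:,2],o["ft_force"],o["moment"])
cv2.imwrite("pics/hold.png",w["im"])
th=np.radians(-14.9);Rm=np.array([[np.cos(th),-np.sin(th)],[np.sin(th),np.cos(th)]])
for l in([.038,-.053],[-.038,-.053],[0,.053]):print("thr",proj(w,[*(np.array([.4913,.2149])+Rm@l),.05]))
print("hole2",proj(w,[*(o["position"][:2]+Rm@[0,.0538]),o["position"][2]-.0205]))
```

```text
[0.45368527 0.06886815 0.1655031 ] -15.05091202917933 [ 4.97060496e-05 -5.82296644e-05 -9.99999997e-01] [ 0.2432433  -0.44128408 -1.89787576] [ 0.0069984  -0.05826366 -0.00418006]
thr [[306.54807189  71.51908598]]
thr [[210.72389679  71.75938905]]
thr [[257.956378   -92.06482833]]
hole2 [[260.10981407 146.86385155]]
```

View pics/hold.png

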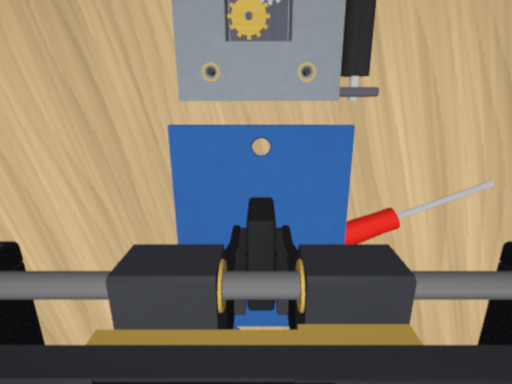

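The plate is held level. Hole 2 is at (261,147) and threads 0 and 1 are at (306,71) and (210,72), as predicted. Next I'll measure the held plate's pose against the threads and work out the shift.

```bash
cat > held.py <<'E'
from h import *
def held():
    w=grab("wrist");im=w["im"];hsv=cv2.cvtColor(im,cv2.COLOR_BGR2HSV);o=monitor.get_obs();P=cloud(w);p=o["position"]
    b=cv2.inRange(hsv,(105,90,40),(130,255,255));b[215:]=0
    cs,h=cv2.findContours(b,cv2.RETR_CCOMP,1);i=max(range(len(cs)),key=lambda i:cv2.contourArea(cs[i]))
    c=cs[i][:,0];zt=p[2]-.0205
    Q=P[(cv2.erode(b,np.ones((7,7)))>0)];Q=Q[abs(Q[:,2]-zt)<.015];A=np.linalg.lstsq(np.c_[Q[:,:2]-p[:2],np.ones(len(Q))],Q[:,2],rcond=None)[0]
    print("plane slope deg",np.degrees(A[:2]),"z at tcp",A[2],"nominal",zt)
    top=c[c[:,1]<c[:,1].min()+5]; top=top[(top[:,0]>c[:,0].min()+8)&(top[:,0]<c[:,0].max()-8)]
    def fit(q): 
        W=onplane(w,q,zt)[:,:2]; s=np.linalg.svd(W-W.mean(0))[2][0]; return np.degrees(np.arctan2(s[1],s[0]))
    y0=c[:,1].min();L=np.array([(x,y) for y in range(y0+8,210) for x in [np.nonzero(b[y])[0].min()]]);Rr=np.array([(x,y) for y in range(y0+8,210) for x in [np.nonzero(b[y])[0].max()]])
    print("yaw from top edge",(fit(top)+90)%180-90,"left",fit(L)%180-90,"right",fit(Rr)%180-90)
    for j in range(len(cs)):
        if h[0][j][3]==i and cv2.contourArea(cs[j])>40:
            M=cv2.moments(cs[j]);print("hole",M["m00"],onplane(w,(M["m10"]/M["m00"],M["m01"]/M["m00"]),zt)[0])
    m=R.from_quat(o["tool_rot"]).as_matrix();print("tcp",p,np.degrees(np.arctan2(m[1,1],m[0,1])))
    return w
if __name__=="__main__":
    w=held();im=w["im"].astype(float);pts=[]
    for u,v in [(306,71),(210,72)]:
        q=im[v-14:v+15,u-14:u+15];d=np.abs(q-np.median(q.reshape(-1,3),axis=0)).sum(2);m=(d>45).astype(np.uint8)
        n,l,st,ce=cv2.connectedComponentsWithStats(m);k=1+np.argmax(st[1:,4]);pts.append((u-14+ce[k][0],v-14+ce[k][1]));print(st[k])
    T=onplane(w,pts,.05)[:,:2];d=T[0]-T[1];a=np.arctan2(d[1],d[0]);print(T,"dist",np.hypot(*d),"yaw",np.degrees(a))
    print("seat",T.mean(0)+.053*np.array([-np.sin(a),np.cos(a)]))
E
python3 held.py
```

```text
plane slope deg [0.02278648 0.00718422] z at tcp 0.14510647191475218 nominal 0.14499186165777345
yaw from top edge -15.02763367454341 left -15.075597894283021 right -15.164990390169052
hole 298.5 [0.46783696 0.12118359 0.14499186]
tcp [0.45357494 0.06901498 0.16549186] -15.033586331747099
[  6   5  18  20 237]
[  6   4  18  20 243]
[[0.51414902 0.15414062]
 [0.44075053 0.17375107]] dist 0.0759730793296722 yaw -14.958755084276769
seat [0.49113033 0.21514977]
```

>>> send_rows(moves=[0,0.7,2.5,0,0,0,0,0,1.5,6,0,0,0,0,0,2.5,9.5,0,0,0,0,0,3.3,12.8,0,0,0,0,0,3.7,14.5,0,0,0,0])

```text
time: 14.18
position: [0.4918, 0.2177, 0.1657]
tool_rot: [0.793, 0.609, 0.001, 0.0]
ft_force: [0.5, -0.5, -2.0]
grip_width: 0.0141
grip_force: 30.0
```

>>> send_rows(moves=[0,0,0,-1,0,0,0,0,0,0,-2.5,0,0,0,0,0,0,-4.2,0,0,0,0,0,0,-5.5,0,0,0,0,0,0,-6.2,0,0,0])

```text
time: 14.6
position: [0.4888, 0.2134, 0.1014]
tool_rot: [0.793, 0.609, -0.002, -0.001]
ft_force: [-0.5, -0.4, -2.8]
grip_width: 0.0137
grip_force: 30.0
```

>>> send_rows(moves=[0,0,0,-0.4,0,0,0,0,0,0,-0.8,0,0,0,0,0,0,-1.2,0,0,0,0,0,0,-1.2,0,0,0,0,0,0,-1.2,0,0,0])

```text
time: 15.02
position: [0.4906, 0.2147, 0.0918]
tool_rot: [0.793, 0.609, 0.0, 0.0]
ft_force: [-0.0, 0.3, -2.7]
grip_width: 0.0137
grip_force: 30.0
```

>>> send_rows(moves=[0,0,0,0,0,0,0,0,0,0,0,0,0,0,0,0,0,0,0,0,0,0,0,0,0,0,0,0,0,0,0,0,0,0,0])

```text
time: 15.43
position: [0.4904, 0.2148, 0.0917]
tool_rot: [0.793, 0.609, 0.0, 0.0]
ft_force: [-0.0, 0.0, -2.9]
grip_width: 0.0136
grip_force: 30.0
```

Run:
```python
from held import *
w=held()
s=grab("scene");print(proj(s,[.4912,.215,.065]))
u,v=map(int,proj(s,[.4912,.215,.065])[0]);cv2.imwrite("pics/fin.png",np.hstack([cv2.resize(s["im"][v-60:v+60,u-60:u+60],(400,400),interpolation=2),cv2.resize(w["im"][:300,100:400],(400,400))]))
```

```text
plane slope deg [0.04309657 0.02313846] z at tcp 0.07128535834566717 nominal 0.07118280062329575
yaw from top edge -14.92385900072287 left -14.876762169459496 right -14.898063745763025
hole 275.5 [0.50426781 0.2669989  0.0711828 ]
tcp [0.49038697 0.21484381 0.0916828 ] -14.946481592382263
[[330.35520093 196.48248693]]
```

View pics/fin.png

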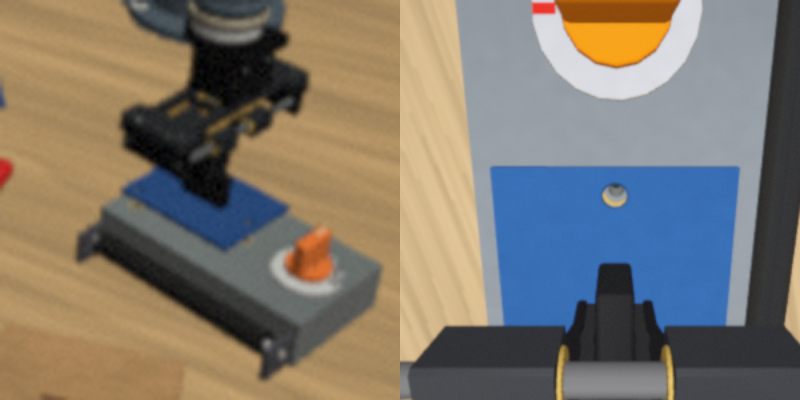

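Hole 2 is within about 1 mm of its place, and the knob is still at the red mark. One small trim, then a check.

>>> send_rows(moves=[0,0.06,-0.07,-0.1,0,0,0,0,0.06,-0.07,-0.1,0,0,0,0,0.06,-0.07,-0.1,0,0,0,0,0.06,-0.07,-0.1,0,0,0,0,0.06,-0.07,-0.1,0,0,0])

```text
time: 15.95
position: [0.4909, 0.2141, 0.0905]
tool_rot: [0.793, 0.609, -0.0, -0.0]
ft_force: [0.1, -1.0, -2.6]
grip_width: 0.0139
grip_force: 30.0
```

>>> send_rows(moves=[0,0,0,0,0,0,0,0,0,0,0,0,0,0,0,0,0,0,0,0,0,0,0,0,0,0,0,0,0,0,0,0,0,0,0])

```text
time: 16.37
position: [0.4909, 0.2141, 0.0906]
tool_rot: [0.793, 0.609, 0.0, 0.0]
ft_force: [0.3, -0.7, -1.6]
grip_width: 0.0138
grip_force: 30.0
```

Run:
```python
from held import *
held();print(monitor.get_obs()["joint_velocities"].round(4),monitor.get_obs()["time"])
```

```text
plane slope deg [0.01163365 0.01103484] z at tcp 0.07015124238454577 nominal 0.07005472468012856
yaw from top edge -14.925978470567657 left -14.907289855578114 right -14.857226971005275
hole 272.0 [0.50487432 0.26627503 0.07005472]
tcp [0.49095841 0.21406966 0.09055472] -14.954456392747051
[-0.0015  0.0001  0.0001 -0.0011 -0.0012  0.0002] 16.4167
```

Hole 2 is at (0.5049, 0.2663), right on thread 2. The plate's underside is at 65 mm, level, and the arm is still. Handing in.

```bash
python3 -c "
from rig import workorder
print(workorder.hand_in())"
```

```text
the job is handed in; nothing more can be done
None
```

The job is handed in: the knob is at its zero stop, and the blue cover is held level about 15 mm above the deck, hole 2 measured over its thread and holes 0 and 1 placed from the plate's position and angle.

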